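# Zero the honey scale on the master weight, then load the jar

### The arm

A 6-joint arm with a two-finger parallel gripper is mounted at the origin on the work surface. World frame = base frame: x ahead of the robot, y to its left, z up, the work surface at z = 0. Lengths are in m, angles in rad, forces in N, time in s.
With the tool pointing down it reaches from about 0.4 to 0.825 m from the base axis. Payload 7 kg.
Tool frame: the origin (TCP) lies on the centre line of the jaws, within the pads' length; the fingertips stand 25 mm ahead of it and the grasp point (between the pads) lies 6 mm ahead of it; z points along the fingers, y is the direction in which the jaws open and shut (so a half turn about z gives the same grasp; the last joint's range is limited). The gripper opens to 88 mm and grips with 3 to 60 N. Pads are 19 mm wide; open, the fingers measure 130 mm over their backs; the gripper's body (78 mm by 193 mm) begins 47 mm behind the grasp point.
Start: joints at [-1.024, 0.359, 0.012, 0, -1.224, -0.288], TCP at [0.173, -0.653, 0.252] pointing down, gripper open.
Joint ranges: [-3.07, 3.07], [-1.43, 2.12], [-1.02, 1.25], [-3.03, 1.67], [-3.05, -0], [-3.03, 3.03]. Speed limits (rad/s): [2.39, 2.39, 3.01, 3.14, 3.14, 3.14].

### API

Orientations are given as a rotation vector (axis times angle).
In Python, from cell import r, camera, camera_info gives the robot as it stands.
- The arm moves only by the shell command python3 -m jog 'ROWS' [OPENING] [FORCE]. ROWS is text: rows parted by semicolons, each of 6 numbers parted by spaces: the shift along the tool's x, y, z each as a share of 40 mm, from -1 to 1, then the turn, a rotation vector about the tool's x, y, z each as a share of 4 degrees, from -1 to 1. A call has 1 to 10 rows; each row shifts and turns the pose as measured when the row begins, along the tool's axes as they then stand; what a row does not reach is not made up. A row lasts 1/12 s, in which the tool goes at most 41.7 mm and 7.16 degrees, less where a joint would pass 70% of its speed; a pose out of reach is approached as far as the arm can. A call with a number of a shift or a turn outside -1 to 1 is refused whole. A call with a gripper value outside its range is refused whole. OPENING is the opening, from -1 (shut) to 1 (fully open), set as the call begins (- or left out, the last holds). The fingers move at their own pace and stop on an object; FORCE is the grip in N (left out, the last holds). Time passes only in rows, so rows that do not move let the fingers close. It gives the time, the measured TCP pose, the force and the opening at its end, in the units of the state.
- r.observe(): the state, without advancing time (a new reading comes with each control period).
- camera(name): name is "side" or "top"; returns (picture, depth): 480x640x3 uint8, red, green, blue; 480x640 float32, m along the optical axis (not along the pixel's ray), 0 where there is no reading.
- camera_info(name): a dict with "fovy" (degrees; the focal length in pixels is half the picture's height over the tangent of half this angle, whatever the lens; pixels are square), "cx", "cy" (the principal point, pixels), "dist_coeffs" ([k1, k2, p1, p2, k3] as OpenCV has them; the pictures are not rectified), "R" (3x3) and "t" (3): a world point X has camera coordinates R X + t. Camera axes: x right, y down, z forward; pixel columns grow to the right and rows downward; lengths in m; the calibration is good to about 2 mm. A picture is of the moment at which its call begins. camera_info takes no time and is no camera call.
- r.finish_job(): hands the job in, once; it reports no verdict.
The state is a dict: "t": time; "q": joint angles; "joint_velocities": joint speeds; "effort": joint torques, N m; "tcp_pos": TCP position; "orientation": TCP orientation; "contact_force": force on the tool from outside, world axes, zero at the start; "wrist_torque": the same for the moment, N m; "opening": finger opening in m.
Only numpy, scipy, OpenCV 4.12 (cv2) and the standard library are available. Lean on these libraries where they do the work, as an engineer would, in place of code of your own. Each camera call takes 0.05 s, during which the arm holds its last target.

### The job

The brass master weight is standing on the scale's sprung pan: press the blue zero key with it there, then move the master to the middle of the scale's round cork rest. Then take the one jar that has both dark honey and a yellow lid and stand it gently, upright, in the middle of the pan.

Things in the scene. Friction and masses are not known exactly. Their poses are not given: they have to be found in the camera images.
- master_mid (a point): Centre (half-way up) of the master weight, a loose upright brass cylinder, 36 mm diameter, 40 mm tall, dark band, 0.34 kg; z along its axis. Starts on the pan, up to 13 mm off its middle. The cork rest it goes to is a fixed disc, 84 mm diameter, its middle 145 mm along the pan's +y axis from the pan's middle, its top 55 mm above the counter.
- jar_mid (a point): Centre (half-way up) of the loose jar of dark amber honey with the YELLOW lid: round, upright, 56 mm diameter, 75 mm tall, about 0.3 kg, on the counter; z along its axis. Two jars of the same size (dark honey, white lid; pale honey, yellow lid) stand near, axes at least 95 mm from its own; which stands where varies. A wooden spoon lies beyond the scale.
- pan_top (a point): Middle of the upper face of the scale's sprung steel pan, a disc of 110 mm diameter. x points away from the key's side of the scale, y to the cork rest, z up. Empty, it is 76 mm above the counter; it sinks 1 mm per 0.5 N (about 7 mm under the master), stop at 24 mm; 20 mm means slammed. The scale is a fixed white box, 250 x 300 mm, deck 45 mm above the counter.
- zero_top (a point): Middle of the top of the scale's round blue zero key, 32 mm diameter, 67 mm above the counter when up; at x -120, y +25 mm from the pan's middle in the pan's axes (same axes). Pressed straight down against a spring: 6 mm travel, 4 N at the bottom; it counts when at least 4 mm down for 0.1 s, and springs back.
Things that resemble listed ones, but are neither listed nor needed, are in the scene too. Of the things that look like the part that bears master_mid, the largest one is meant.

How it is judged:
By the outcome, as a careful person would: the job done as asked, in the order asked, and still so for the second after the job is handed in, with the robot touching nothing.
It also fails if it takes over 69 s, if anything falls off the work surface, if the arm or the gripper's body presses on something with over 40 N, if the wrist force passes 120 N, or if a joint passes its speed limit or range.

## Working session

There is one attempt and no reset: what is moved stays moved. The work goes in short steps, Python scripts to look and compute and a shell command to move; the robot and the scene stay as the last step left them, time stands still between calls to the robot, and variables do not carry over. Pictures are saved under pics/ and viewed, and the job is handed in when it is done.

```bash
ls; mkdir -p pics
python3 - <<'E'
from cell import r,camera,camera_info
import cv2,numpy as np
print(r.observe())
for n in("top","side"):
    p,d=camera(n); cv2.imwrite(f"pics/{n}0.png",p[:,:,::-1]); np.save(f"{n}0d.npy",d); print(n,camera_info(n))
E
```

```text
pics
{'t': 0.0, 'q': array([-1.02388055e+00,  3.59369868e-01,  1.10476498e-02, -3.80309496e-04,
       -1.22413057e+00, -2.88102423e-01]), 'joint_velocities': array([-0.00160311,  0.00062202, -0.00095795, -0.00076555,  0.00066901,
       -0.00048933]), 'effort': array([-6.95468661e-04, -5.82728970e+01,  2.93055063e+01,  6.99737549e+00,
        6.85686129e-03, -1.92866296e-04]), 'tcp_pos': array([ 0.17261699, -0.65206806,  0.25062337]), 'orientation': array([ 4.05163003e-01, -3.11500789e+00, -2.60593314e-03]), 'contact_force': array([ 0.30484553, -0.12089646, -0.25729437]), 'wrist_torque': array([-0.03928402,  0.01570793,  0.00876865]), 'opening': 0.08774839078060434}
top {'fovy': 47.36481408604291, 'cx': 325.8322304549298, 'cy': 244.4425830167773, 'dist_coeffs': array([-0.12704951,  0.        ,  0.        ,  0.        ,  0.        ]), 'R': array([[ 0.01204283, -0.9999083 ,  0.00619368],
       [-0.99270471, -0.01269876, -0.11990037],
       [ 0.11996803, -0.00470456, -0.99276661]]), 't': array([-0.16652638,  0.5966648 ,  0.82131146])}
side {'fovy': 57.382763296196025, 'cx': 315.00837459222515, 'cy': 241.21483253786, 'dist_coeffs': array([0.03539734, 0.        , 0.        , 0.        , 0.        ]), 'R': array([[-0.87594896, -0.48240057, -0.00176336],
       [-0.36991951,  0.6740417 , -0.63939607],
       [ 0.30963361, -0.55942602, -0.76887551]]), 't': array([0.44452924, 0.38468408, 0.4365307 ])}
```

View pics/top0.png

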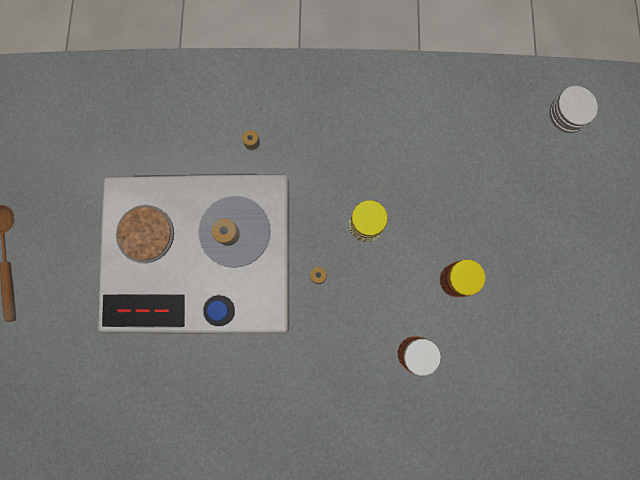

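View pics/side0.png

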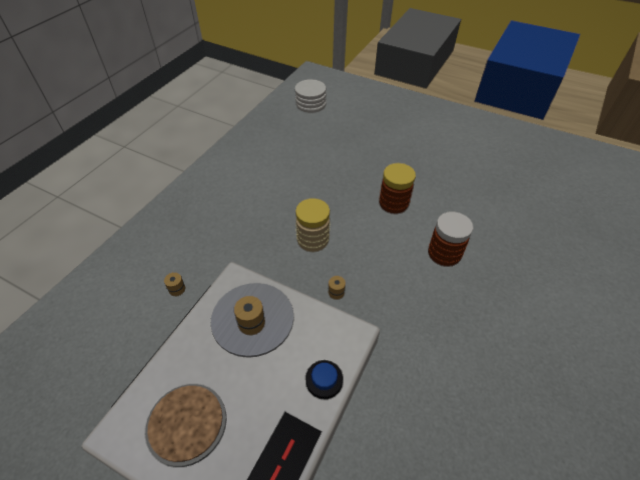

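Top view: the pan is at (234,231) with the master on it at (224,231), the cork at (145,234) and the key at (218,310). Brass candidates are (224,231), which is the largest and on the pan, plus small decoys at (250,138) and (318,275). Jar candidates are (467,278) with dark honey and a yellow lid, (368,218) pale with yellow, and (421,356) dark with white. In the side view they are at (397,188), (313,225) and (450,238). I choose the master on the pan and the jar at (467,278).

```bash
cat > h.py <<'E'
from cell import r,camera,camera_info
import cv2,numpy as np
from scipy.spatial.transform import Rotation as Ro
def K(i):
    f=240/np.tan(np.radians(i["fovy"]/2)); return np.array([[f,0,i["cx"]],[0,f,i["cy"]],[0,0,1]])
def ray(n,uv):
    i=camera_info(n); p=cv2.undistortPoints(np.array([[uv]],float),K(i),i["dist_coeffs"])[0,0]
    return -i["R"].T@i["t"], i["R"].T@np.array([*p,1])
def onz(n,uv,z):
    c,d=ray(n,uv); return c+d*(z-c[2])/d[2]
def two(a,b):
    c1,d1=ray("top",a);c2,d2=ray("side",b)
    s=np.linalg.lstsq(np.c_[d1,-d2],c2-c1,rcond=None)[0]
    p,q=c1+s[0]*d1,c2+s[1]*d2; return (p+q)/2,np.linalg.norm(p-q)
def proj(n,X):
    i=camera_info(n); return cv2.projectPoints(np.array([X],float),cv2.Rodrigues(i["R"])[0],i["t"],K(i),i["dist_coeffs"])[0].ravel()
def blobs(img,lo,hi,amin=60):
    h=cv2.cvtColor(img,cv2.COLOR_BGR2HSV); m=cv2.inRange(h,lo,hi); m=cv2.morphologyEx(m,cv2.MORPH_CLOSE,np.ones((5,5)))
    out=[]
    for c in cv2.findContours(m,0,2)[0]:
        a=cv2.contourArea(c)
        if a>amin: e=cv2.fitEllipse(cv2.convexHull(c)); out.append((np.round(e[0],1),np.round(e[1],1),a))
    return out
def contour_world(n,img,lo,hi,z,near,rad=40):
    "fit circle centre of a disc at height z from mask contour near a pixel"
    h=cv2.cvtColor(img,cv2.COLOR_BGR2HSV); m=cv2.inRange(h,lo,hi); m=cv2.morphologyEx(m,cv2.MORPH_CLOSE,np.ones((5,5)))
    cs=[c for c in cv2.findContours(m,0,2)[0] if cv2.contourArea(c)>60]
    c=min(cs,key=lambda c:np.linalg.norm(c.reshape(-1,2).mean(0)-near))
    P=np.array([onz(n,p,z)[:2] for p in cv2.convexHull(c).reshape(-1,2)])
    (x,y),(a,b),_=cv2.fitEllipse((P*1000).astype(np.float32)); return np.round([x,y,a,b],1)
def state():
    s=r.observe(); M=Ro.from_rotvec(s["orientation"]).as_matrix(); return s,M
def togo(xyz,yaw=None):
    "tool-frame shift (in rows' units of 40mm) from current"
    s,M=state(); d=np.array(xyz)-s["tcp_pos"]; print("t",round(s["t"],2),"tcp",np.round(s["tcp_pos"],4),"F",np.round(s["contact_force"],1),"op",round(s["opening"],4)); print("tool shift/40mm",np.round(M.T@d/0.04,2))
    y=M[:,1]; print("jaw dir deg",np.degrees(np.arctan2(y[1],y[0])), "tilt z",np.round(M[:,2],4))
E
python3 - <<'E'
from h import *
t=cv2.imread("pics/top0.png");s=cv2.imread("pics/side0.png")
Y=((22,120,100),(35,255,255));B=((100,120,60),(125,255,255));W=((8,60,60),(25,255,255))
for n,im in(("top",t),("side",s)):
    print(n,"yellow",blobs(im,*Y));print("blue",blobs(im,*B));print("brown",blobs(im,*W))
for nm,rg,z,a,b in(("jar",Y,.075,(467,278),(398,175)),("pale",Y,.075,(368,218),(313,212)),("key",B,.067,(218,310),(323,376))):
    print(nm,contour_world("top",t,*rg,z,a),contour_world("side",s,*rg,z,b))
print("white",onz("top",(422,357),.075),"pan",onz("top",(234,231.5),.069))
print("cork",contour_world("top",t,*W,.055,(145,234)),contour_world("side",s,*W,.055,(186,424)))
print("master hole top",onz("top",(224,230.5),.109),onz("side",(248,307),.109))
print("pan side",onz("side",(252,319),.069))
M=Ro.from_rotvec(r.observe()["orientation"]).as_matrix();print(M)
c=lambda im,x,y,w:cv2.resize(im[y-w:y+w,x-w:x+w],(390,390),interpolation=2)
cv2.imwrite("pics/crop1.png",np.hstack([c(t,224,231,45),c(s,397,190,45)]))
cv2.imwrite("pics/crop2.png",np.hstack([c(t,467,278,45),c(s,249,316,45)]))
E
```

```text
top yellow [(array([467.1, 277. ]), array([35.2, 35.9]), 947.0), (array([369. , 217.9]), array([35.6, 36.2]), 951.5)]
blue [(array([216.8, 310.1]), array([19.8, 20.1]), 291.0)]
brown [(array([417.1, 354.6]), array([36.9, 39.9]), 183.0), (array([317.9, 274.7]), array([16.2, 16.7]), 198.0), (array([460.3, 278.7]), array([36. , 41.5]), 317.0), (array([224.9, 231.7]), array([24.5, 28.9]), 495.5), (array([143.4, 233.1]), array([52. , 53.9]), 2139.5), (array([  7.5, 263.8]), array([ 27.4, 121.5]), 1037.5), (array([368.3, 219.3]), array([35.9, 44.8]), 182.0), (array([250.3, 139.2]), array([15.8, 20.1]), 227.5)]
side yellow [(array([312.3, 210.5]), array([24.4, 33.5]), 609.0), (array([399.1, 173.6]), array([20.8, 31.3]), 480.0), (array([589.3,  65.9]), array([35. , 50.4]), 650.0), (array([470.3,  18.5]), array([ 57.2, 167.9]), 3246.0), (array([364.9,   2.8]), array([ 32.5, 215.3]), 1547.0), (array([268.3,  19.4]), array([ 86.1, 164.4]), 7204.0)]
blue [(array([324. , 374.7]), array([24.6, 25.8]), 468.0), (array([534.5,  50.6]), array([64.5, 90. ]), 3192.5)]
brown [(array([184.3, 423.4]), arra
[... 382 characters left out ...]
. , 5408.2]), 29876.0), (array([270.2,  22.6]), array([ 83.4, 166.5]), 7522.0)]
jar [ 547.6 -371.7   53.7   54.2] [ 547.3 -372.6   52.9   54.1]
pale [ 635.4 -223.5   53.6   55.4] [ 635.8 -224.1   53.5   53.8]
key [493.8   3.2  29.9  30.1] [492.8   3.8  30.9  31.4]
white [ 0.42857297 -0.30281778  0.075     ] pan [ 0.61272855 -0.01951808  0.069     ]
cork [610.9 125.4  83.6  84.5] [610.3 125.9  84.   84.6]
master hole top [ 0.60830207 -0.01156308  0.109     ] [ 0.60894181 -0.01143131  0.109     ]
pan side [ 0.61179404 -0.01657689  0.069     ]
[[-9.66723416e-01 -2.55823337e-01 -5.06215230e-04]
 [-2.55823796e-01  9.66722498e-01  1.34023929e-03]
 [ 1.46505165e-04  1.42514260e-03 -9.99998974e-01]]
```

Run:
```python
import cv2,numpy as np
a=cv2.imread("pics/crop1.png");b=cv2.imread("pics/crop2.png")
cv2.imwrite("pics/crops.png",cv2.resize(np.vstack([a,b]),(600,600)))
```

```text
(no output)
```

View pics/crops.png

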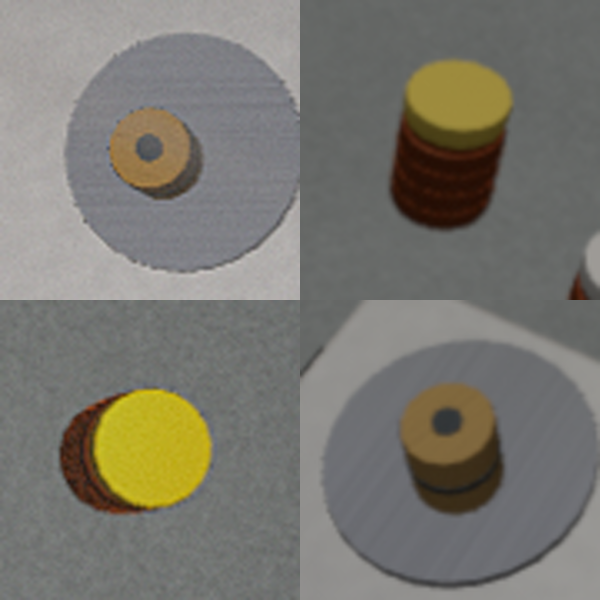

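```bash
python3 -m jog '0 0 0 0 0 0.93; 0 0 0 0 0 0.93; 0 0 0 0 0 0.93; 0 0 0 0 0 0.93' -1 20; python3 -c "
from h import *
togo((.4933,.0035,.12))"
```

```text
t: 0.43
tcp_pos: [0.1723, -0.6512, 0.2484]
orientation: [-0.015, -3.14, -0.008]
contact_force: [0.0, 0.2, -0.2]
opening: 0.0668
t 0.43 tcp [ 0.1723 -0.6512  0.2484] F [ 0.   0.2 -0.2] op 0.0668
tool shift/40mm [-7.87 16.43  3.28]
jaw dir deg 89.44695815152267 tilt z [-0.0019  0.0052 -1.    ]
```

```bash
python3 -m jog '-0.5 0.9 0 0 0 0; -0.5 0.9 0 0 0 0; -0.5 0.9 0 0 0 0; -0.5 0.9 0 0 0 0; -0.5 0.9 0 0 0 0; -0.5 0.9 0 0 0 0; -0.5 0.9 0 0 0 0; -0.5 0.9 0 0 0 0' ; python3 -c "
from h import *
togo((.4933,.0035,.12))"
```

```text
t: 1.1
tcp_pos: [0.3342, -0.3634, 0.2427]
orientation: [-0.042, -3.132, -0.02]
contact_force: [1.6, -0.2, 0.5]
opening: 0.0129
t 1.1 tcp [ 0.3342 -0.3634  0.2427] F [ 1.6 -0.2  0.5] op 0.0129
tool shift/40mm [-3.76  9.24  3.15]
jaw dir deg 88.45826420685276 tilt z [-0.0091  0.0127 -0.9999]
```

```bash
cat >> h.py <<'E'
def togo(xyz,jaw=90):
    s,M=state(); d=np.array(xyz)-s["tcp_pos"]; print("t",round(s["t"],2),"tcp",np.round(s["tcp_pos"],4),"F",np.round(s["contact_force"],1),"op",round(s["opening"],4))
    a=np.radians(jaw); y=np.array([np.cos(a),np.sin(a),0]); z=np.array([0,0,-1.]); G=np.c_[np.cross(y,z),y,z]
    w=np.degrees(Ro.from_matrix(M.T@G).as_rotvec())/4
    print("tool shift/40mm",np.round(M.T@d/0.04,2),"turn/4deg",np.round(w,2))
E
python3 -m jog '-0.5 1 0 0 0 0; -0.5 1 0 0 0 0; -0.5 1 0.3 0 0 0; -0.5 1 0.5 0 0 0; -0.5 1 0.5 0 0 0; -0.5 1 0.5 0 0 0; -0.5 1 0.5 0 0 0; -0.5 1 0.5 0 0 0; -0.1 0.5 0 0 0 0; 0 0 0 0 0 0' ; python3 -c "
from h import *
togo((.4933,.0035,.12))"
```

```text
t: 1.93
tcp_pos: [0.4861, -0.0571, 0.1501]
orientation: [-0.033, -3.138, -0.018]
contact_force: [0.8, 0.2, 0.6]
opening: 0.0005
t 1.93 tcp [ 0.4861 -0.0571  0.1501] F [0.8 0.2 0.6] op 0.0005
tool shift/40mm [-0.15  1.51  0.77] turn/4deg [ 0.16 -0.04 -0.3 ]
```

```bash
python3 -m jog '-0.1 0.8 0.1 0.1 0 -0.2; -0.1 0.7 0.2 0 0 0; 0 0.2 0.3 0 0 0; 0 0 0.2 0 0 0; 0 0 0 0 0 0; 0 0 0 0 0 0' ; python3 -c "
from h import *
togo((.4933,.0035,.095))"
```

```text
t: 2.43
tcp_pos: [0.4943, 0.0134, 0.1161]
orientation: [-0.007, -3.136, -0.004]
contact_force: [-0.6, -0.4, 0.2]
opening: 0.0008
t 2.43 tcp [0.4943 0.0134 0.1161] F [-0.6 -0.4  0.2] op 0.0008
tool shift/40mm [ 0.02 -0.25  0.53] turn/4deg [ 0.04 -0.09 -0.06]
```

```bash
python3 -m jog '0 -0.25 0.2 0 0 0; 0 0 0.3 0 0 0; 0 0 0.05 0 0 0; 0 0 0 0 0 0; 0 0 0 0 0 0' ; python3 -c "
from h import *
togo((.4933,.0035,.0862))"
```

```text
t: 2.85
tcp_pos: [0.4941, -0.0019, 0.0947]
orientation: [-0.013, -3.137, -0.005]
contact_force: [1.0, -1.0, 0.6]
opening: 0.0003
t 2.85 tcp [ 0.4941 -0.0019  0.0947] F [ 1.  -1.   0.6] op 0.0003
tool shift/40mm [0.02 0.13 0.21] turn/4deg [ 0.04 -0.06 -0.12]
```

```bash
python3 -m jog '0 0.13 0.05 0 0 0; 0 0 0 0 0 0; 0 0 0 0 0 0' ; python3 -c "
from h import *
togo((.4933,.0035,.0862))
p,d=camera('side');cv2.imwrite('pics/s1.png',p[150:,150:550,::-1])"
```

```text
t: 3.1
tcp_pos: [0.4947, 0.0029, 0.0938]
orientation: [-0.015, -3.139, -0.006]
contact_force: [-0.2, 1.0, -0.1]
opening: 0.0002
t 3.1 tcp [0.4947 0.0029 0.0938] F [-0.2  1.  -0.1] op 0.0002
tool shift/40mm [0.03 0.01 0.19] turn/4deg [ 0.05 -0.04 -0.14]
```

View pics/s1.png

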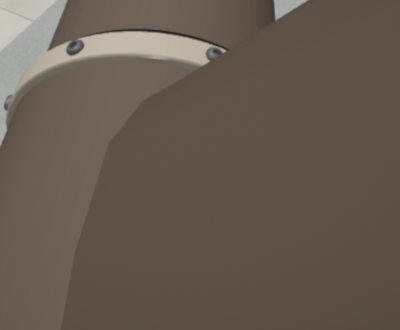

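The arm blocks the side camera completely, so I will rely on the measured position and force.

```bash
python3 -m jog '0 0 0.12 0 0 0; 0 0 0.1 0 0 0; 0 0 0 0 0 0; 0 0 0 0 0 0; 0 0 0 0 0 0' ; python3 -c "
from h import *
togo((.4933,.0035,.0862))"
```

```text
t: 3.57
tcp_pos: [0.4954, 0.0033, 0.0864]
orientation: [-0.011, -3.141, -0.005]
contact_force: [-2.1, -1.6, 3.8]
opening: 0.0005
t 3.57 tcp [0.4954 0.0033 0.0864] F [-2.1 -1.6  3.8] op 0.0005
tool shift/40mm [0.05 0.   0.  ] turn/4deg [ 0.04 -0.01 -0.1 ]
```

```bash
python3 -m jog '0 0 0.02 0 0 0; 0 0 0.01 0 0 0; 0 0 0 0 0 0; 0 0 0 0 0 0'; python3 -m jog '0 0 -0.3 0 0 0; 0 0 -0.5 0 0 0; 0 0 -0.5 0 0 0; 0 0 -0.5 0 0 0; 0 0 -0.5 0 0 0; 0 0 0 0 0 0' 1 ; python3 -c "
from h import *
p,d=camera('top');cv2.imwrite('pics/t2.png',p[:,:,::-1])
togo((.6085,-.0115,.17))"
```

```text
t: 3.9
tcp_pos: [0.4954, 0.0033, 0.0864]
orientation: [-0.009, -3.141, -0.004]
contact_force: [-1.7, -0.8, 3.5]
opening: 0.0006
t: 4.4
tcp_pos: [0.4944, 0.0034, 0.1785]
orientation: [-0.009, -3.136, -0.002]
contact_force: [0.5, -0.3, 0.2]
opening: 0.0348
t 4.45 tcp [0.4936 0.0033 0.1769] F [-0.3 -0.3 -0.1] op 0.0387
tool shift/40mm [-2.87 -0.35  0.15] turn/4deg [ 0.02 -0.1  -0.09]
```

View pics/t2.png

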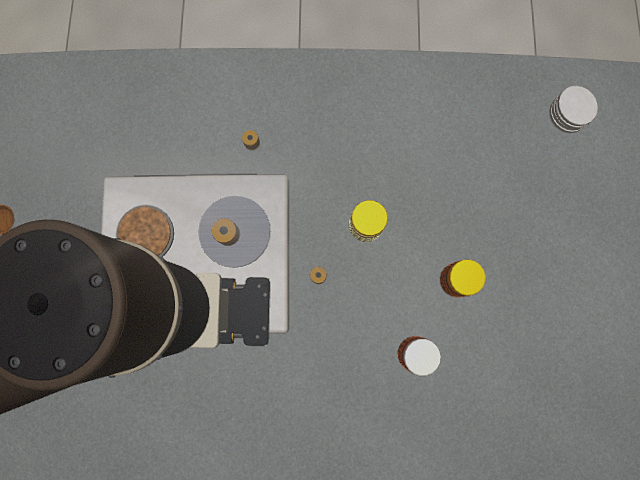

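```bash
python3 -m jog '-0.8 -0.1 0 0 0 -0.1; -0.8 -0.1 0 0 0 0; -0.8 -0.1 0 0 0 0; -0.4 0 0 0 0 0; 0 0 0 0 0 0; 0 0 0 0 0 0' 1 ; python3 -c "
from h import *
p,d=camera('side');cv2.imwrite('pics/s2.png',p[:,:,::-1])
togo((.6087,-.0115,.101))"
```

```text
t: 4.95
tcp_pos: [0.6073, -0.0092, 0.1694]
orientation: [0.002, -3.13, -0.004]
contact_force: [0.0, 0.5, 0.3]
opening: 0.0786
t 5.0 tcp [ 0.6069 -0.0091  0.1692] F [-0.1  0.1 -0.3] op 0.0828
tool shift/40mm [-0.07 -0.06  1.7 ] turn/4deg [ 0.04 -0.18  0.02]
```

View pics/s2.png

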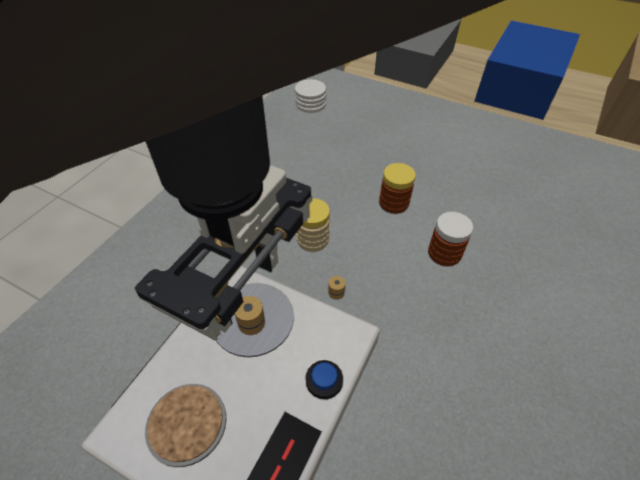

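The side view shows the open jaws straddling the master at (249,315) and the key back up at (324,376). I'm descending now.

```bash
python3 -m jog '0 -0.06 0.4 0 -0.1 0; -0.05 0 0.5 0 -0.05 0; 0 0 0.4 0 0 0; 0 0 0.15 0 0 0; 0 0 0 0 0 0; 0 0 0 0 0 0' 1 ; python3 -c "
from h import *
togo((.6087,-.0115,.101))"
```

```text
t: 5.5
tcp_pos: [0.6036, -0.0109, 0.1082]
orientation: [0.004, -3.138, -0.004]
contact_force: [0.2, 0.2, 1.3]
opening: 0.0879
t 5.5 tcp [ 0.6036 -0.0109  0.1082] F [0.2 0.2 1.3] op 0.0879
tool shift/40mm [-0.13 -0.01  0.18] turn/4deg [ 0.04 -0.06  0.04]
```

```bash
python3 -m jog '-0.13 0 0.1 0 0 0; 0 0 0.08 0 0 0; 0 0 0 0 0 0; 0 0 0 0 0 0' 1; python3 -c "
from h import *
togo((.6087,-.0115,.101))"
```

```text
t: 5.83
tcp_pos: [0.6104, -0.0103, 0.1034]
orientation: [-0.006, 3.141, 0.006]
contact_force: [1.1, 0.2, 0.3]
opening: 0.0875
t 5.83 tcp [ 0.6104 -0.0103  0.1034] F [1.1 0.2 0.3] op 0.0875
tool shift/40mm [ 0.04 -0.03  0.06] turn/4deg [0.05 0.   0.05]
```

```bash
python3 -m jog '0.03 -0.02 0.06 0 0 0; 0 0 0 0 0 0; 0 0 0 0 0 0; 0 0 0 0 0 0; 0 0 0 0 0 0; 0 0 0 0 0 0; 0 0 0 0 0 0; 0 0 0 0 0 0; 0 0 0 0 0 0; 0 0 0 0 0 0' -1 20; python3 -c "
from h import *
togo((.6087,-.0115,.101))"
```

```text
t: 6.67
tcp_pos: [0.6097, -0.011, 0.1021]
orientation: [-0.006, 3.139, 0.007]
contact_force: [-0.9, 0.0, 0.2]
opening: 0.0354
t 6.67 tcp [ 0.6097 -0.011   0.1021] F [-0.9  0.   0.2] op 0.0354
tool shift/40mm [ 0.03 -0.01  0.03] turn/4deg [0.06 0.03 0.05]
```

```bash
python3 -m jog '0 0 -0.3 0 0 0; 0 0 -0.5 0 0 0; 0 0 -0.5 0 0 0; 0 0 0 0 0 0; 0 0 0 0 0 0' - 25; python3 -c "
from h import *
togo((.6115,.1256,.14))"
```

```text
t: 7.08
tcp_pos: [0.6064, -0.0116, 0.1517]
orientation: [0.003, -3.135, -0.006]
contact_force: [-0.6, 0.1, -4.0]
opening: 0.0354
t 7.08 tcp [ 0.6064 -0.0116  0.1517] F [-0.6  0.1 -4. ] op 0.0354
tool shift/40mm [-0.14  3.43  0.3 ] turn/4deg [ 0.05 -0.09  0.03]
```

```bash
python3 -m jog '0 0.5 0 0 0 0; 0 0.8 0 0 0 0; 0 0.8 0 0 0 0; 0 0.8 0 0 0 0; 0 0.4 0 0 0 0; 0 0 0 0 0 0; 0 0 0 0 0 0'; python3 -c "
from h import *
togo((.6115,.1256,.088))"
```

```text
t: 7.67
tcp_pos: [0.6017, 0.1237, 0.143]
orientation: [-0.005, -3.125, -0.002]
contact_force: [-0.3, -0.6, -2.4]
opening: 0.0354
t 7.67 tcp [0.6017 0.1237 0.143 ] F [-0.3 -0.6 -2.4] op 0.0354
tool shift/40mm [-0.27  0.05  1.37] turn/4deg [ 0.02 -0.24 -0.05]
```

```bash
python3 -m jog '-0.25 0.05 0.3 0 -0.2 0; 0 0 0.4 0 0 0; 0 0 0.2 0 0 0; 0 0 0 0 0 0; 0 0 0 0 0 0'; python3 -c "
from h import *
togo((.6115,.1256,.088))
p,d=camera('side');cv2.imwrite('pics/s3.png',p[:,:,::-1])"
```

```text
t: 8.08
tcp_pos: [0.6095, 0.1226, 0.102]
orientation: [-0.007, -3.134, 0.002]
contact_force: [-0.2, -0.4, -3.2]
opening: 0.0353
t 8.08 tcp [0.6095 0.1226 0.102 ] F [-0.2 -0.4 -3.2] op 0.0353
tool shift/40mm [-0.05  0.08  0.35] turn/4deg [-0.02 -0.12 -0.07]
```

View pics/s3.png

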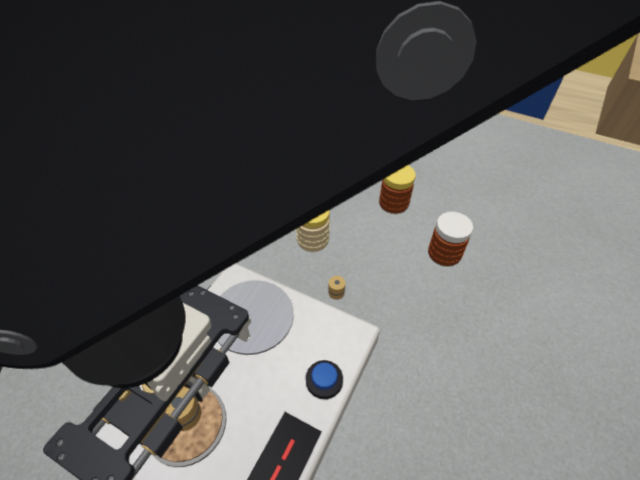

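The master hangs in the jaws over the cork, at about (182,410), and the pan at (255,315) is clear.

```bash
python3 -m jog '-0.04 0.08 0.15 0 -0.08 0; 0 0 0.1 0 0 0; 0 0 0 0 0 0; 0 0 0 0 0 0'; python3 -c "
from h import *
togo((.6115,.1256,.088))"
```

```text
t: 8.47
tcp_pos: [0.6122, 0.1255, 0.093]
orientation: [0.009, 3.141, 0.0]
contact_force: [0.2, 0.8, -2.7]
opening: 0.0356
t 8.47 tcp [0.6122 0.1255 0.093 ] F [ 0.2  0.8 -2.7] op 0.0356
tool shift/40mm [0.02 0.   0.13] turn/4deg [ 0.    0.01 -0.09]
```

```bash
python3 -m jog '0 0 0.08 0 0 0; 0 0 0.03 0 0 0; 0 0 0 0 0 0; 0 0 0 0 0 0'; python3 -c "
from h import *
togo((.6115,.1256,.088))"
```

```text
t: 8.8
tcp_pos: [0.6125, 0.1258, 0.0891]
orientation: [0.009, 3.14, 0.001]
contact_force: [0.2, -0.3, -2.7]
opening: 0.0356
t 8.8 tcp [0.6125 0.1258 0.0891] F [ 0.2 -0.3 -2.7] op 0.0356
tool shift/40mm [ 0.03 -0.    0.03] turn/4deg [ 0.01  0.03 -0.08]
```

```bash
python3 -m jog '0.02 0 0.03 0 0 0; 0 0 0 0 0 0; 0 0 0.02 0 0 0; 0 0 0 0 0 0'; python3 -c "
from h import *
togo((.6115,.1256,.087))"
```

```text
t: 9.13
tcp_pos: [0.6122, 0.1261, 0.0881]
orientation: [0.008, 3.138, 0.001]
contact_force: [0.9, -0.6, -3.1]
opening: 0.0355
t 9.13 tcp [0.6122 0.1261 0.0881] F [ 0.9 -0.6 -3.1] op 0.0355
tool shift/40mm [ 0.02 -0.01  0.03] turn/4deg [ 0.01  0.05 -0.07]
```

```bash
python3 -m jog '0 0 0.05 0 0 0; 0 0 0.03 0 0 0; 0 0 0 0 0 0'; python3 -c "
from h import *
togo((.6115,.1256,.087))"
```

```text
t: 9.38
tcp_pos: [0.6124, 0.1262, 0.0883]
orientation: [0.006, 3.137, 0.001]
contact_force: [0.3, 0.1, -3.7]
opening: 0.0356
t 9.38 tcp [0.6124 0.1262 0.0883] F [ 0.3  0.1 -3.7] op 0.0356
tool shift/40mm [ 0.02 -0.01  0.03] turn/4deg [ 0.01  0.07 -0.05]
```

```bash
python3 -m jog '0 0 0.1 0 0 0; 0 0 0.06 0 0 0; 0 0 0.06 0 0 0'; python3 -c "
from h import *
togo((.6115,.1256,.087))"
```

```text
t: 9.63
tcp_pos: [0.6137, 0.1263, 0.0868]
orientation: [0.001, 3.132, 0.001]
contact_force: [-11.3, 0.7, 20.7]
opening: 0.0356
t 9.63 tcp [0.6137 0.1263 0.0868] F [-11.3   0.7  20.7] op 0.0356
tool shift/40mm [ 0.05 -0.02 -0.  ] turn/4deg [ 0.01  0.14 -0.01]
```

```bash
python3 -m jog '0.02 0 -0.02 0 0.1 0; 0 0 0 0 0 0; 0 0 0 0 0 0'; python3 -c "
from h import *
togo((.6115,.1256,.087))"
```

```text
t: 9.88
tcp_pos: [0.613, 0.1266, 0.0884]
orientation: [0.001, 3.137, 0.003]
contact_force: [0.2, 0.4, -3.2]
opening: 0.0352
t 9.88 tcp [0.613  0.1266 0.0884] F [ 0.2  0.4 -3.2] op 0.0352
tool shift/40mm [ 0.04 -0.03  0.03] turn/4deg [ 0.03  0.06 -0.01]
```

```bash
python3 -m jog '0.05 -0.03 0.06 0 0.05 0; 0 0 0.03 0 0 0'; python3 -m jog '0 0 0 0 0 0; 0 0 0 0 0 0; 0 0 0 0 0 0; 0 0 0 0 0 0; 0 0 0 0 0 0; 0 0 0 0 0 0; 0 0 0 0 0 0; 0 0 0 0 0 0' 1; python3 -m jog '0 0 -0.3 0 0 0; 0 0 -0.5 0 0 0; 0 0 -0.8 0 0 0; 0 0 -1 0 0 0; 0 0 -1 0 0 0; 0 0 0 0 0 0'
```

```text
t: 10.05
tcp_pos: [0.6124, 0.1262, 0.0867]
orientation: [-0.001, 3.138, 0.004]
contact_force: [-11.4, -1.9, 21.5]
opening: 0.0354
t: 10.72
tcp_pos: [0.6132, 0.126, 0.0859]
orientation: [-0.001, 3.137, 0.004]
contact_force: [-0.6, -0.2, 0.8]
opening: 0.0832
t: 11.22
tcp_pos: [0.6113, 0.1242, 0.2368]
orientation: [0.001, -3.14, 0.004]
contact_force: [1.0, 0.9, 1.5]
opening: 0.0874
```

Next I head towards the jar, out of the cameras' way, then check the master and re-measure the pan.

```bash
python3 -m jog '0.1 -1 0 0 0 0; 0.1 -1 0 0 0 0; 0.1 -1 0 0 0 0; 0.1 -1 0 0 0 0; 0.1 -1 0 0 0 0; 0.1 -1 0 0 0 0; 0.1 -1 0 0 0 0; 0.1 -1 0 0 0 0; 0.1 -1 0 0 0 0; 0.1 -1 0 0 0 0'; python3 -m jog '0.1 -0.8 0 0 0 0; 0.1 -0.5 0 0 0 0;  0 0 0 0 0 0;0 0 0 0 0 0'
python3 - <<'E'
from h import *
for n in("top","side"):
    p,d=camera(n);cv2.imwrite(f'pics/{n}4.png',p[:,:,::-1])
togo((.5475,-.372,.15))
E
```

```text
t: 12.05
tcp_pos: [0.5748, -0.2823, 0.2519]
orientation: [-0.024, 3.121, 0.002]
contact_force: [1.5, 0.8, 0.4]
opening: 0.0877
t: 12.38
tcp_pos: [0.5642, -0.3456, 0.2542]
orientation: [-0.011, 3.12, -0.001]
contact_force: [0.4, -0.2, -0.5]
opening: 0.0876
t 12.48 tcp [ 0.5647 -0.3443  0.2543] F [1.1 0.5 0. ] op 0.0879
tool shift/40mm [ 0.49 -0.69  2.6 ] turn/4deg [-0.01  0.32  0.13]
```

View pics/top4.png

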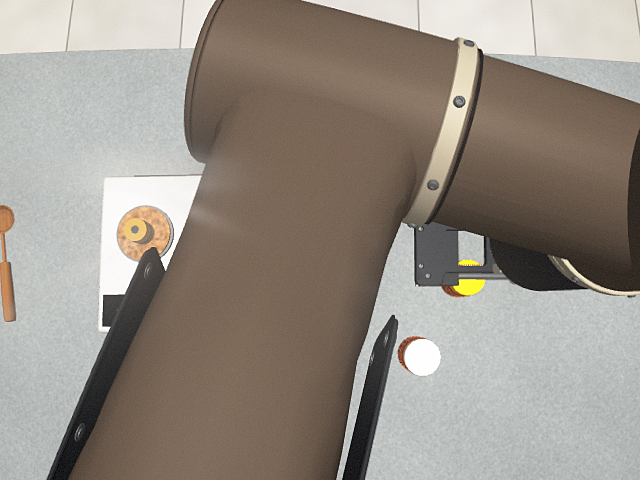

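View pics/side4.png

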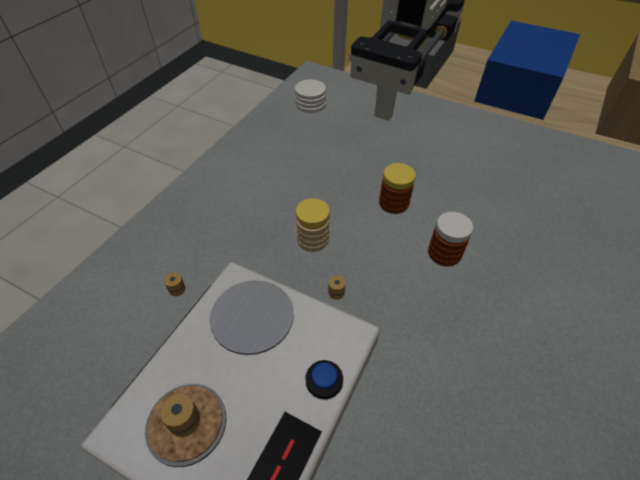

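The side view shows the master upright on the cork (hole at 177,409), an empty pan (252,316) and the key up.

Run:
```python
from h import *
t=cv2.imread("pics/top4.png");s=cv2.imread("pics/side4.png")
print("master",onz("top",(134.5,230),.095),onz("side",(177.5,409),.095))
g=cv2.cvtColor(s,cv2.COLOR_BGR2HSV);print("pan px",g[316,252],g[350,300],g[340,200])
m=cv2.inRange(g,(105,15,60),(130,80,190));m2=np.zeros_like(m);m2[270:365,200:305]=m[270:365,200:305];m2=cv2.morphologyEx(m2,cv2.MORPH_OPEN,np.ones((3,3)))
c=max(cv2.findContours(m2,0,2)[0],key=cv2.contourArea)
P=np.array([onz("side",p,.076)[:2] for p in cv2.convexHull(c).reshape(-1,2)])
print("pan",cv2.fitEllipse((P*1000).astype(np.float32)))
```

```text
master [0.60957589 0.12556845 0.095     ] [0.60945311 0.1252422  0.095     ]
pan px [115  14 113] [ 23   7 150] [ 20   5 145]Traceback (most recent call last):
  File "<stdin>", line 6, in <module>
ValueError: max() iterable argument is empty
```

Run:
```python
from h import *
s=cv2.imread("pics/side4.png")
g=cv2.cvtColor(s,cv2.COLOR_BGR2HSV)
m=cv2.inRange(g,(105,8,60),(130,80,190));m2=np.zeros_like(m);m2[270:365,200:305]=m[270:365,200:305];m2=cv2.morphologyEx(m2,cv2.MORPH_OPEN,np.ones((3,3)))
c=max(cv2.findContours(m2,0,2)[0],key=cv2.contourArea)
P=np.array([onz("side",p,.076)[:2] for p in cv2.convexHull(c).reshape(-1,2)])
print("pan",cv2.fitEllipse((P*1000).astype(np.float32)))
togo((.5475,-.372,.15))
```

```text
pan ((612.6806640625, -15.86034870147705), (100.87274932861328, 108.64229583740234), 102.2353744506836)
t 12.48 tcp [ 0.5647 -0.3443  0.2543] F [1.1 0.5 0. ] op 0.0879
tool shift/40mm [ 0.49 -0.69  2.6 ] turn/4deg [-0.01  0.32  0.13]
```

```bash
python3 -m jog '0.3 -0.4 0.5 0 0.3 0.1; 0.2 -0.3 0.7 0 0 0; 0 0 0.7 0 0 0; 0 0 0.5 0 0 0; 0 0 0.1 0 0 0; 0 0 0 0 0 0'
python3 - <<'E'
from h import *
togo((.5475,-.372,.053))
p,d=camera('side');cv2.imwrite(f'pics/s5.png',p[:,:,::-1])
E
```

```text
t: 12.98
tcp_pos: [0.5493, -0.367, 0.1559]
orientation: [-0.018, 3.133, -0.005]
contact_force: [0.7, 0.6, 1.1]
opening: 0.0878
t 12.98 tcp [ 0.5493 -0.367   0.1559] F [0.7 0.6 1.1] op 0.0878
tool shift/40mm [ 0.07 -0.12  2.57] turn/4deg [-0.05  0.12  0.16]
```

View pics/s5.png

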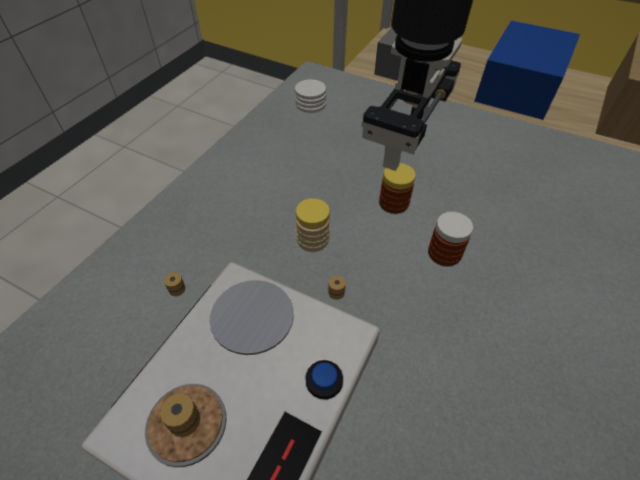

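The gripper is above the dark jar with the yellow lid at (397,188), with a finger at (393,155).

```bash
python3 -m jog '0.07 -0.12 0.2 0 0.1 0.15; 0 0 0.2 0 0 0; 0 0 0.4 0 0 0; 0 0 0.2 0 0 0;0 0 0 0 0 0; 0 0 0 0 0 0'; python3 -c "
from h import *
togo((.5475,-.372,.053))"
```

```text
t: 13.53
tcp_pos: [0.5511, -0.3721, 0.1206]
orientation: [-0.005, 3.131, -0.012]
contact_force: [-0.0, 0.1, -0.4]
opening: 0.0876
t 13.53 tcp [ 0.5511 -0.3721  0.1206] F [-0.   0.1 -0.4] op 0.0876
tool shift/40mm [0.11 0.02 1.69] turn/4deg [-0.11  0.14  0.05]
```

```bash
python3 -m jog '0.1 0.02 0.3 -0.1 0.15 0; 0 0 0.5 0 0 0; 0 0 0.5 0 0 0; 0 0 0.3 0 0 0;0 0 0.1 0 0 0; 0 0 0 0 0 0; 0 0 0 0 0 0'; python3 -c "
from h import *
togo((.5475,-.372,.053))"
```

```text
t: 14.12
tcp_pos: [0.5484, -0.3726, 0.0519]
orientation: [-0.006, 3.14, -0.002]
contact_force: [0.9, -0.2, 0.1]
opening: 0.0876
t 14.12 tcp [ 0.5484 -0.3726  0.0519] F [ 0.9 -0.2  0.1] op 0.0876
tool shift/40mm [ 0.02  0.01 -0.03] turn/4deg [-0.02  0.03  0.05]
```

```bash
python3 -m jog '0 0 0 0 0 0; 0 0 0 0 0 0; 0 0 0 0 0 0; 0 0 0 0 0 0; 0 0 0 0 0 0; 0 0 0 0 0 0; 0 0 0 0 0 0; 0 0 0 0 0 0' -1 20;  python3 -m jog '0 0 -0.3 0 0 0; 0 0 -0.6 0 0 0; 0 0 -0.8 0 0 0; 0 0 -0.8 0 0 0; 0 0 -0.6 0 0 0; 0 0 -0.2 0 0 0; 0 0 0 0 0 0'; python3 -c "
from h import *
togo((.613,-.0185,.18))"
```

```text
t: 14.78
tcp_pos: [0.5502, -0.3732, 0.0557]
orientation: [-0.006, 3.135, -0.005]
contact_force: [0.9, -0.1, -1.4]
opening: 0.0557
t: 15.37
tcp_pos: [0.5458, -0.3714, 0.1925]
orientation: [0.004, -3.139, -0.002]
contact_force: [-0.2, 0.7, -4.4]
opening: 0.056
t 15.37 tcp [ 0.5458 -0.3714  0.1925] F [-0.2  0.7 -4.4] op 0.056
tool shift/40mm [-1.7   8.82  0.32] turn/4deg [ 0.02 -0.03  0.04]
```

```bash
python3 -m jog '-0.1 0.5 0 0 0 0; -0.15 0.8 0 0 0 0; -0.2 1 0 0 0 0; -0.2 1 0 0 0 0; -0.2 1 0 0 0 0; -0.2 1 0 0 0 0; -0.2 1 0 0 0 0; -0.2 1 0 0 0 0; -0.15 0.8 0 0 0 0; -0.1 0.4 0 0 0 0'; python3 -m jog '0 0 0 0 0 0; 0 0 0 0 0 0'
python3 - <<'E'
from h import *
togo((.613,-.0185,.18))
for n in("side",):
    p,d=camera(n);cv2.imwrite(f'pics/{n}6.png',p[:,:,::-1])
E
```

```text
t: 16.2
tcp_pos: [0.607, -0.0227, 0.1777]
orientation: [-0.016, -3.121, -0.006]
contact_force: [-0.0, -1.4, -3.6]
opening: 0.0552
t: 16.37
tcp_pos: [0.6061, -0.018, 0.174]
orientation: [-0.008, -3.117, -0.006]
contact_force: [-0.8, 0.4, -2.9]
opening: 0.0557
t 16.37 tcp [ 0.6061 -0.018   0.174 ] F [-0.8  0.4 -2.9] op 0.0557
tool shift/40mm [-0.17 -0.01 -0.15] turn/4deg [ 0.05 -0.35 -0.07]
```

View pics/side6.png

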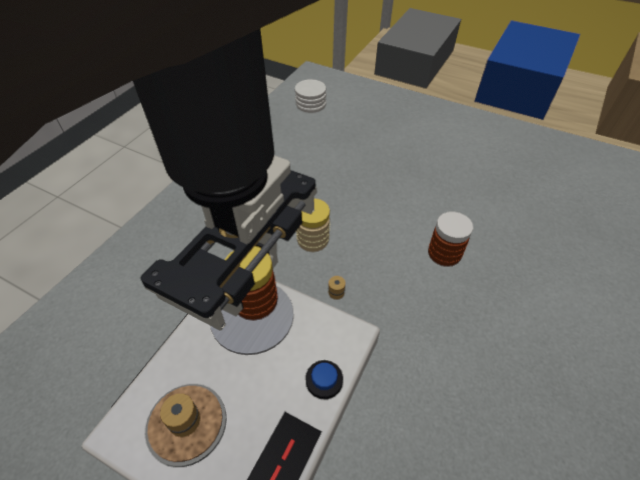

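The jar is held over the pan at about (258,285). I'll level the tool before lowering.

```bash
python3 -m jog '-0.15 0 0 0 -0.3 0; 0 0 0 0 -0.05 0; 0 0 0 0 0 0; 0 0 0 0 0 0'; python3 -c "
from h import *
togo((.6145,-.0185,.14))"
```

```text
t: 16.75
tcp_pos: [0.6109, -0.0221, 0.1716]
orientation: [-0.015, -3.14, -0.004]
contact_force: [-0.1, -1.1, -2.9]
opening: 0.0556
t 16.75 tcp [ 0.6109 -0.0221  0.1716] F [-0.1 -1.1 -2.9] op 0.0556
tool shift/40mm [-0.09  0.09  0.79] turn/4deg [ 0.04 -0.02 -0.14]
```

```bash
python3 -m jog '-0.1 0.08 0.2 0 0 -0.1; 0 0 0.3 0 0 0; 0 0 0.2 0 0 0; 0 0 0 0 0 0; 0 0 0 0 0 0'; python3 -c "
from h import *
togo((.6145,-.0185,.13))"
```

```text
t: 17.17
tcp_pos: [0.6156, -0.021, 0.1419]
orientation: [-0.008, -3.141, -0.005]
contact_force: [0.6, -0.2, -3.0]
opening: 0.0556
t 17.17 tcp [ 0.6156 -0.021   0.1419] F [ 0.6 -0.2 -3. ] op 0.0556
tool shift/40mm [0.03 0.06 0.3 ] turn/4deg [ 0.04 -0.   -0.07]
```

```bash
python3 -m jog '0.03 0.08 0.1 0 0 0; 0 0 0.1 0 0 0; 0 0 0.05 0 0 0; 0 0 0 0 0 0; 0 0 0 0 0 0'
python3 - <<'E'
from h import *
togo((.6145,-.0185,.125))
for n in("side",):
    p,d=camera(n);cv2.imwrite(f'pics/{n}7.png',cv2.resize(p[220:370,170:340,::-1],(680,600),interpolation=2))
E
```

```text
t: 17.58
tcp_pos: [0.615, -0.0173, 0.1316]
orientation: [0.007, 3.141, 0.005]
contact_force: [-0.2, 0.6, -3.4]
opening: 0.0555
t 17.58 tcp [ 0.615  -0.0173  0.1316] F [-0.2  0.6 -3.4] op 0.0555
tool shift/40mm [ 0.01 -0.03  0.16] turn/4deg [ 0.04  0.01 -0.07]
```

View pics/side7.png

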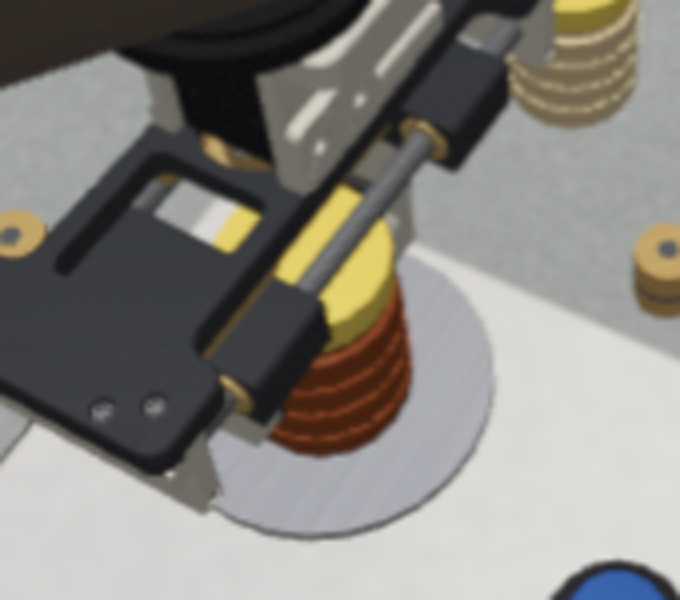

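The jar is upright just above the pan and looks central. I'm lowering it in small steps.

```bash
python3 -m jog '0 -0.03 0.08 0 0 0; 0 0 0.05 0 0 0; 0 0 0 0 0 0; 0 0 0 0 0 0'; python3 -c "
from h import *
togo((.6145,-.0185,.125))"
```

```text
t: 17.97
tcp_pos: [0.6156, -0.0184, 0.1273]
orientation: [0.007, 3.139, 0.005]
contact_force: [-1.7, 0.3, -1.2]
opening: 0.0552
t 17.97 tcp [ 0.6156 -0.0184  0.1273] F [-1.7  0.3 -1.2] op 0.0552
tool shift/40mm [ 0.03 -0.    0.06] turn/4deg [ 0.05  0.04 -0.06]
```

```bash
python3 -m jog '0 0 0.08 0 0 0; 0 0 0.04 0 0 0; 0 0 0 0 0 0; 0 0 0 0 0 0'; python3 -c "
from h import *
togo((.6145,-.0185,.125))"
```

```text
t: 18.3
tcp_pos: [0.6159, -0.0184, 0.1231]
orientation: [0.006, 3.138, 0.005]
contact_force: [-1.0, 0.9, 0.8]
opening: 0.0556
t 18.3 tcp [ 0.6159 -0.0184  0.1231] F [-1.   0.9  0.8] op 0.0556
tool shift/40mm [ 0.03 -0.   -0.05] turn/4deg [ 0.05  0.06 -0.06]
```

```bash
python3 -m jog '0 0 0 0 0 0; 0 0 0 0 0 0; 0 0 0 0 0 0; 0 0 0 0 0 0; 0 0 0 0 0 0; 0 0 0 0 0 0; 0 0 0 0 0 0; 0 0 0 0 0 0' 1;  python3 -m jog '0 0 -0.3 0 0 0; 0 0 -0.6 0 0 0; 0 0 -0.8 0 0 0; 0 0 -1 0 0 0; 0 0 -1 0 0 0; 0 0 -0.5 0 0 0; 0 0 0 0 0 0'; python3 -m jog '0 -1 0 0 0 0; 0 -1 0 0 0 0; 0 -1 0 0 0 0; 0 -1 0 0 0 0; 0 -1 0 0 0 0; 0.3 -1 0 0 0 0; 0.3 -1 0 0 0 0; 0.3 -1 0 0 0 0; 0.3 -1 0 0 0 0; 0.5 -1 0 0 0 0'; python3 -m jog '0.8 -1 0 0 0 0; 0.8 -1 0 0 0 0; 0.8 -1 0 0 0 0; 0.8 -1 0 0 0 0; 0.8 -1 0 0 0 0; 0.8 -0.5 0 0 0 0;0 0 0 0 0 0; 0 0 0 0 0 0'
python3 - <<'E'
from h import *
for n in("top","side"):
    p,d=camera(n);cv2.imwrite(f'pics/{n}8.png',p[:,:,::-1])
t=cv2.imread("pics/top8.png");s=cv2.imread("pics/side8.png")
Y=((22,120,100),(35,255,255))
print(contour_world("top",t,*Y,.145,(235,231)),contour_world("side",s,*Y,.145,(255,265)))
print(two((235,231),(255,265)))
E
```

```text
t: 18.97
tcp_pos: [0.6177, -0.0184, 0.124]
orientation: [0.006, 3.134, 0.005]
contact_force: [0.3, 0.9, 0.0]
opening: 0.0873
t: 19.55
tcp_pos: [0.6146, -0.0199, 0.2966]
orientation: [0.007, 3.142, 0.002]
contact_force: [0.6, -0.2, -0.4]
opening: 0.0874
t: 20.38
tcp_pos: [0.5522, -0.4164, 0.2941]
orientation: [-0.016, 3.137, 0.008]
contact_force: [1.2, -0.6, -0.6]
opening: 0.0874
t: 21.05
tcp_pos: [0.3828, -0.6072, 0.2851]
orientation: [0.003, -3.138, -0.017]
contact_force: [0.4, 0.2, -0.3]
opening: 0.0873
[612.8 -18.9  53.4  53.6] [611.9 -17.8  52.8  53.4]
(array([ 0.60235602, -0.03589572,  0.17103654]), np.float64(0.007757799055955406))
```

View pics/top8.png

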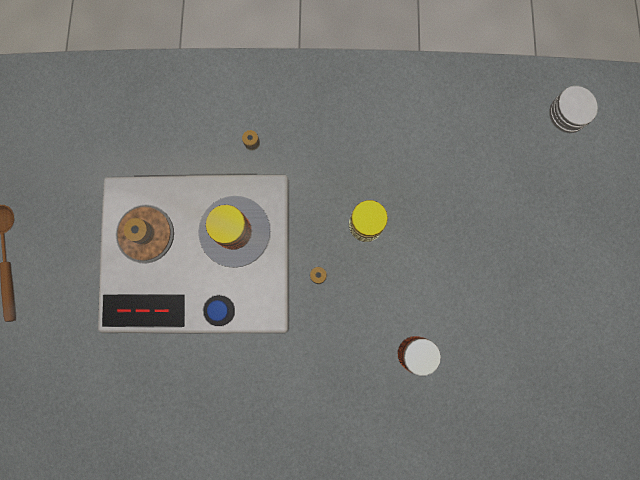

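View pics/side8.png

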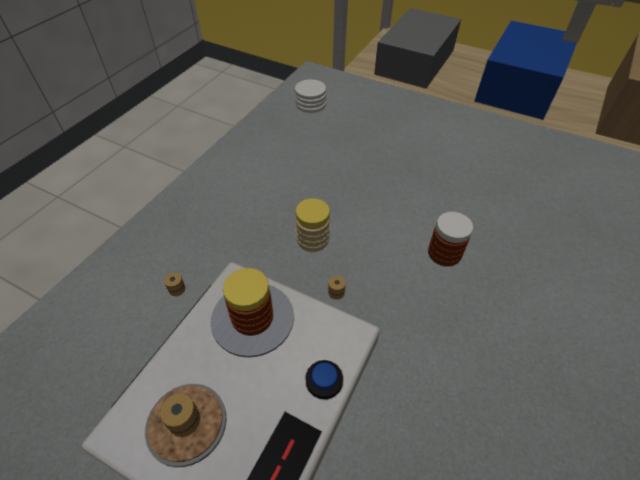

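Both views show the jar upright in the middle of the pan, the master upright on the cork and the arm well clear.

```bash
python3 -c "
from cell import r
print(r.observe()['t']); print(r.finish_job())"
```

```text
21.15
the job is handed in; nothing more can be done
None
```

I handed the job in at 21.2 s, with every step done in the order asked.

- **Zero key:** I pressed it while the master was still on the pan. It went about 5.6 mm down at 3.5–3.8 N and was held for at least 0.3 s, then came back up. The display looked the same before and after, so only position and force confirm the press.
- **Master:** It stands upright on the cork. Both cameras put it within about 1.5 mm of the middle (609.5, 125.4 mm against 610.6, 125.6 mm). It pressed the cork with about 21 N twice, before and just as I let go, because the arm ignored very small moves and then overshot.
- **Jar:** The jar with dark honey and a yellow lid was lowered until the pan carried its weight, then released. It stands upright at about (612.4, -18.4) mm, and my estimate of the pan's middle is (613, -19) mm.
- **Hand-in:** Nothing else was disturbed, and the gripper was open and clear.

**Checks that disagreed:**
- **Empty pan:** A rough side-view fit put its middle about 3 mm off in y. I used the figure from the key and cork, which the top view agreed with.
- **Jar cross-check:** The final two-view check used guessed pixels, so I disregarded its result.

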